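Move a taper-shank specimen holder to the microscope pedestal

ROBOT

A 7-joint arm with a two-finger parallel gripper is mounted at the origin on the work surface. World frame = base frame: x ahead of the robot, y to its left, z up, the work surface at z = 0. Lengths are in m, angles in rad, forces in N, time in s.
With the tool pointing down it reaches from about 0.4 to 0.85 m from the base axis. Payload 4.5 kg.
Tool frame: the origin (TCP) lies at the very end of the fingers, on their centre line; the grasp point (between the pads) lies 19 mm behind it; z points along the fingers, y is the direction in which the jaws open and shut (so a half turn about z gives the same grasp; the last joint's range is limited). The gripper opens to 85 mm and grips with 20 to 120 N. Pads are 22 mm wide; open, the fingers measure 114 mm over their backs; the gripper's body (76 mm by 85 mm) begins 54 mm behind the grasp point. The pads swing forward as they close: fully open they stand 13 mm farther back than shut.
Start: joints at [-1.092, 0.689, -0.195, 1.565, 0.157, 0.902, -0.215], TCP at [0.269, 0.564, 0.231] pointing down, gripper open.
Joint ranges: [-3.01, 3.01], [-0.46, 2.08], [-1.47, 1.51], [0.13, 2.56], [-1, 4.14], [0.04, 2.09], [-2.66, 2.66]. Speed limits (rad/s): [2.57, 2.57, 3.14, 3.14, 3.14, 3.14, 3.14].

INTERFACE

Orientations are given as a unit quaternion [x, y, z, w].
In Python, from workcell import * gives the robot as it stands. Calls block until the motion is done:
- move_ptp(position, orientation): joint-space move of the TCP to a pose.
- move_l(position, rotation=None, vel=0.15): straight line of the TCP; rotation=None keeps the orientation; vel is the mean speed in m/s.
- move_j(angles): joint-space move.
- grip(opening, grip_force=None): finger opening in m; grip_force is the grip in N (None keeps the last); returns when the fingers have stopped.
- hold(seconds).
- ik(position, orientation): joint angles nearest the present ones, or None.
- get_obs(): the state.
- get_image(name): name is "side" or "top" or "wrist"; returns the picture (480x640x3 uint8, red, green, blue); there is no depth.
- calibration(name): a dict with "fov_y" (degrees; the focal length in pixels is half the picture's height over the tangent of half this angle, whatever the lens; pixels are square), "cx", "cy" (the principal point, pixels), "k1" (the pictures are not rectified: a ray, as slopes to the right and down, at radius r is drawn at 1 + k1 r^2 times it, then the intrinsics apply), "eye" and "orientation" of the camera in the world; the wrist camera has in their place "hand_eye" (4x4, takes a point from camera to tool coordinates, whose origin is the TCP and whose axes are the flange's). Camera axes: x right, y down, z forward; pixel columns grow to the right and rows downward; lengths in m; the calibration is good to about 2 mm. A picture is of the moment at which its call begins: read the wrist's pose just before it. calibration takes no time and is no camera call.
A pose or a line that the arm cannot do raises IKError and nothing moves.
- hand_in(): hands the job in, once; it reports no verdict.
The state is a dict: "clock": time; "q": joint angles; "joint_velocities": joint speeds; "joint_efforts": joint torques, N m; "eef_pos": TCP position; "tcp_rot": TCP orientation; "ft_force": force on the tool from outside, world axes, zero at the start; "wrist_torque": the same for the moment, N m; "finger_gap": finger opening in m.
Only numpy, scipy, OpenCV 4.12 (cv2) and the standard library are available. Lean on these libraries where they do the work, as an engineer would, in place of code of your own. Each camera call takes 0.05 s, during which the arm holds its last target.

TASK

Free the specimen holder from the blue preparation stand by pushing the red-headed wedge all the way in, with nothing else touching the holder while the wedge lifts it, then lift the holder out. Lower its shank loosely into the black viewing pedestal with the yellow pointer at the white mark, then, without letting go, press it home with a clockwise twist (seen from above), turning as you press, so that it ends upright with its flange down on the rim and the pointer at the red mark; let go. Do not disturb the jar, the dish or the slide box.

Things in the scene. Friction and masses are not known exactly. Their poses are not given: they have to be found in the camera images.
- stand: Preparation stand, fixed: dark steel base 100 x 90 mm, two blue cheeks with the slot between them, and a steel sleeve (outside 50 mm across) whose tapered bore opens upwards at 85 mm height. Origin at the base's underside, on the bore's axis; z up; +x is the way the wedge is driven.
- stand_mouth (a point): Centre of the stand's bore mouth, 85 mm above the table. Bore 34 mm across here, 24 mm across 40 mm below.
- wedge (a joint): Travel of the captive wedge along the stand's +x, m: 0 as found, 0.060 fully in (stop). Sliding friction 2 N, no spring; it stays where it is left. From 0.010 to 0.050 its slope lifts the shank by 11 mm, then a flat carries it, where the holder stands loose and may lean by up to 0.2 rad (so it may also sit askew in a gripper); pushing takes up to about 12 N.
- wedge_face (a point): Point on the middle of the wedge's red push plate, on the face that is pushed (it looks to the stand's -x), 70 mm above the table. Moves with the wedge: 135 mm from the bore's axis as found, 75 mm when fully in. Plate 34 mm wide, 10 mm thick, from 16 to 84 mm above the table.
- holder: Specimen holder, about 0.22 kg, loose, first stuck home in the stand, flange on the rim. Origin at the centre of the shank's underside, z up along its axis. Bottom to top: steel nose 21 mm across, 0 to 10 mm; taper from 22 to 32 mm across, 10 to 50 mm; flange 50 mm across, 50 to 56 mm; square grip block 28 x 28 mm (sides along its x and y), 56 to 88 mm; amber puck 25 mm across, 88 to 96 mm.
- holder_flange (a point): Centre of the flange's underside, on the axis, 50 mm above the holder's origin.
- holder_pointer (a point): Yellow pointer tab, 6 mm wide, as thick as the flange, sticking out of it along the holder's -x to 35 mm from the axis; this point is 34 mm from the axis, at the level of the flange's underside.
- pedestal: Viewing pedestal, fixed: black round base 90 mm across, steel sleeve with the same tapered bore as the stand, rim 50 mm across at 85 mm height, black marked collar 88 mm across with its top at 80 mm. Origin at the underside on the bore's axis, z up. The white mark lies along its -x, the red mark 60 degrees clockwise from it seen from above.
- pedestal_mouth (a point): Centre of the pedestal's bore mouth, at rim level, 85 mm above the table. Bore 34 mm across here, 24 mm across 40 mm below. In both bores three sprung balls grip the shank over the last 9 mm: they start to bite when the flange is 9 mm above the rim, and pressing home takes 10 to 20 N, less while turning; if let go of there it may drop the rest of the way unturned. Home means flange on rim. It can turn freely either way.
- white_mark (a point): Where the pointer is while the shank is let in: 34 mm from the bore's axis, at rim level; the white painted stripe on the collar runs outwards there.
- red_mark (a point): Where the pointer must end: 34 mm from the bore's axis, at rim level; the red painted stripe on the collar runs outwards there.
- jar: Bystander: clear jar with white cap, 56 mm across, 70 mm high, loose; origin at its underside.
- dish: Bystander: clear closed dish, 60 mm across, 14 mm high, loose; origin at its underside.
- slide_box: Bystander: green slide box 85 x 35 x 32 mm high, loose; origin at its underside.
Not all that is in view belongs to the job. Leave any green look-alike of the holder alone.

How it is judged:
On the way, in this order (a step that is already met when the one before it is completed fails the run):
1. the wedge is driven in (at least 55 of 60 mm) and has lifted the holder at least 8 mm in the stand, nothing of the robot touching the holder (value of joint wedge above 0.055 m and z of holder_flange in the frame of stand_mouth above 0.008 m and horizontal distance between holder_flange and stand_mouth below 0.008 m and contact force between each of the arm, the fingers and holder below 0.3 N), for 0.1 s.
2. the shank stands in the pedestal's bore, flange 3 to 16 mm above the rim, pointer within 11 mm of the white mark (z of holder_flange in the frame of pedestal_mouth between 0.003 and 0.016 m and horizontal distance between holder_flange and pedestal_mouth below 0.006 m and horizontal distance between holder_pointer and white_mark below 0.011 m), for 0.1 s.
At the end, for the whole second after the job is handed in: The holder is home in the pedestal: flange within 2.5 mm of the rim, on the axis within 4 mm, tilted less than 0.05 rad, pointer within 9 mm of the red mark, at rest and let go; jar, dish and slide box upright and within 20 mm of where they were (z of holder_flange in the frame of pedestal_mouth between -0.003 and 0.0025 m and horizontal distance between holder_flange and pedestal_mouth below 0.004 m and angle between holder's own z axis and vertical below 0.05 rad and horizontal distance between holder_pointer and red_mark below 0.009 m and linear speed of holder below 0.01 m/s and contact force between the fingers and holder below 0.1 N and distance of each of jar, dish, slide_box from where it was at the start of the episode below 0.02 m and angle between each of jar, dish, slide_box's own z axis and vertical below 0.3 rad); the robot touches nothing.
It fails at once if the holder is pulled up in the stand by more than 5 mm while the wedge has not been driven (value of joint wedge below 0.01 m and horizontal distance between holder_flange and stand_mouth below 0.02 m and z of holder_flange in the frame of stand_mouth above 0.005 m).
It fails at once if the holder is pushed home in the pedestal without a twist (flange within 1.5 mm of the rim, pointer still within 10 mm of the white mark) (z of holder_flange in the frame of pedestal_mouth below 0.0015 m and horizontal distance between holder_flange and pedestal_mouth below 0.006 m and horizontal distance between holder_pointer and white_mark below 0.01 m).
It fails at once if the jar, the dish or the slide box is moved more than 20 mm or tipped (not (distance of jar from where it was at the start of the episode below 0.02 m) or not (angle between jar's own z axis and vertical below 0.3 rad) or not (distance of dish from where it was at the start of the episode below 0.02 m) or not (angle between dish's own z axis and vertical below 0.3 rad) or not (distance of slide_box from where it was at the start of the episode below 0.02 m) or not (angle between slide_box's own z axis and vertical below 0.3 rad)).
It also fails if it takes over 72 s, if anything falls off the work surface, if the arm or the gripper's body presses on something with over 40 N, if the wrist force passes 120 N, or if a joint passes its speed limit or range.

## Working session

There is one attempt and no reset: what is moved stays moved. The work goes in short steps, each a Python script; the robot and the scene stay as the last script left them, time stands still between calls to the robot, and variables do not carry over. Pictures are saved under pics/ and viewed, and the job is handed in when it is done.

```bash
ls; mkdir -p pics; python3 - <<'E'
from workcell import *
import cv2
for n in ("top","side","wrist"):
    o=get_obs(); im=get_image(n); cv2.imwrite(f"pics/{n}0.png",im[:,:,::-1]); print(n,calibration(n))
print(o)
E
```

```text
pics
top {'fov_y': 56.88404936403378, 'cx': 327.519282401535, 'cy': 237.15174674593672, 'k1': -0.08430739985528617, 'eye': array([0.45473591, 0.06728996, 0.93680162]), 'orientation': array([-0.70137172,  0.70874514, -0.03419729,  0.06773911])}
side {'fov_y': 43.30226274062897, 'cx': 322.8648278866136, 'cy': 243.09236062762767, 'k1': 0.04286576532097417, 'eye': array([ 0.30290692, -0.52737347,  0.85320774]), 'orientation': array([ 0.9137468 , -0.18964357,  0.08037482, -0.35020278])}
wrist {'fov_y': 68.58735278967927, 'cx': 319.7271237902657, 'cy': 244.9175227066091, 'k1': -0.06668036457853307, 'hand_eye': array([[ 1.09254887e-03, -9.51290942e-01, -3.08292638e-01,
         8.05225233e-02],
       [ 9.99998721e-01,  1.39938926e-03, -7.74195766e-04,
        -1.22590620e-03],
       [ 1.16790682e-03, -3.08291398e-01,  9.51291254e-01,
        -1.43254426e-01],
       [ 0.00000000e+00,  0.00000000e+00,  0.00000000e+00,
         1.00000000e+00]])}
{'clock': 0.1, 'q': array([-1.09218072,  0.68992319, -0.19451943,  1.56624605,  0.15731566,
        0.90249449, -0.21507864]), 'joint_velocities': array([-0.00078092, -0.00205508, -0.00048346, -0.00213792,  0.00046802,
       -0.00152358,  0.00036004]), 'joint_efforts': array([-4.30142420e-03, -5.40596759e+01, -1.27210859e+00, -1.58984113e+01,
        9.27472691e-03,  4.38716626e-03, -8.62031129e-06]), 'eef_pos': array([0.26872435, 0.56363173, 0.23054822]), 'tcp_rot': array([ 2.20526189e-01,  9.75380693e-01, -8.30602356e-04, -1.20034179e-04]), 'ft_force': array([-0.66942567, -0.10885141,  0.2058085 ]), 'wrist_torque': array([ 0.0762719 ,  0.01418392, -0.01063247]), 'finger_gap': 0.08507345064810054}
```

View pics/top0.png

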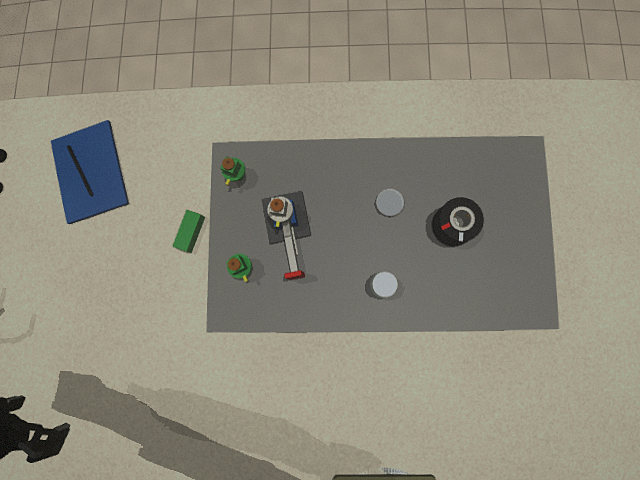

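View pics/side0.png

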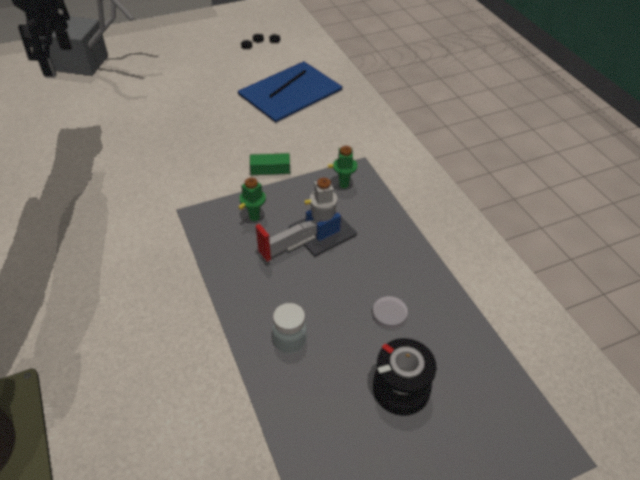

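View pics/wrist0.png

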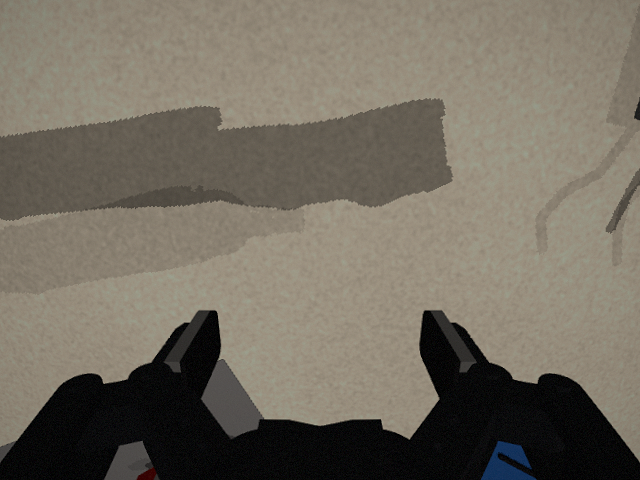

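```bash
cat > h.py <<'E'
from workcell import *
import numpy as np, cv2
from scipy.spatial.transform import Rotation as R
def cam(n,obs=None):
    c=calibration(n); f=240/np.tan(np.radians(c['fov_y']/2))
    if n!='wrist': return c,f,R.from_quat(c['orientation']).as_matrix(),np.array(c['eye'])
    T=np.eye(4);T[:3,:3]=R.from_quat(obs['tcp_rot']).as_matrix();T[:3,3]=obs['eef_pos']
    T=T@c['hand_eye']; return c,f,T[:3,:3],T[:3,3]
def K(c,f): return np.array([[f,0,c['cx']],[0,f,c['cy']],[0,0,1.]])
def ray(n,uv,obs=None):
    c,f,Rm,e=cam(n,obs)
    p=cv2.undistortPoints(np.array(uv,float).reshape(-1,1,2),K(c,f),np.array([c['k1'],0,0,0,0.]))[:,0]
    return e,np.c_[p,np.ones(len(p))]@Rm.T
def onplane(n,uv,z,obs=None):
    e,d=ray(n,uv,obs); return e+d*((z-e[2])/d[:,2])[:,None]
def proj(n,P,obs=None):
    c,f,Rm,e=cam(n,obs); q=(np.atleast_2d(P)-e)@Rm
    rv=np.zeros(3); return cv2.projectPoints(q,rv,rv,K(c,f),np.array([c['k1'],0,0,0,0.]))[0][:,0]
def snap(n,name):
    o=get_obs(); im=get_image(n); cv2.imwrite(f'pics/{name}.png',im[:,:,::-1]); return o,im
def blobs(im,lo,hi,roi=None,amin=8):
    h=cv2.cvtColor(im,cv2.COLOR_RGB2HSV); m=cv2.inRange(h,lo,hi)
    if roi: k=np.zeros_like(m);x0,y0,x1,y1=roi;k[y0:y1,x0:x1]=255;m&=k
    n,l,s,c=cv2.connectedComponentsWithStats(m)
    return [(s[i],c[i],l==i) for i in range(1,n) if s[i,4]>=amin]
E
python3 - <<'E'
import cv2,numpy as np
from h import *
im=cv2.imread('pics/top0.png')[:,:,::-1]
big=np.hstack([cv2.resize(im[150:290,220:320],None,fx=4,fy=4,interpolation=cv2.INTER_CUBIC),cv2.resize(im[150:290,410:510],None,fx=4,fy=4,interpolation=cv2.INTER_CUBIC)])
cv2.imwrite('pics/topz.png',big[:,:,::-1])
for nm,lo,hi in (('red',(0,150,80),(5,255,255)),('red2',(172,150,80),(180,255,255)),('yel',(22,150,100),(33,255,255)),('amber',(6,100,60),(18,255,255)),('white',(0,0,190),(180,40,255))):
    for s,c,_ in blobs(im,lo,hi,(205,130,560,335)): print(nm,s,c.round(1))
E
```

```text
red [441 223  10   7  40] [445.6 226. ]
red [284 271  18   7  82] [292.5 274.1]
yel [226 179   4   6  16] [227.4 181.5]
yel [276 222   4   5  16] [277.1 223.9]
yel [243 276   4   5  13] [244.8 278. ]
amber [222 158  12  11 102] [227.7 163.2]
amber [270 199  14  13 126] [276.5 204.6]
amber [228 259  12  11 107] [233.9 263.9]
```

View pics/topz.png

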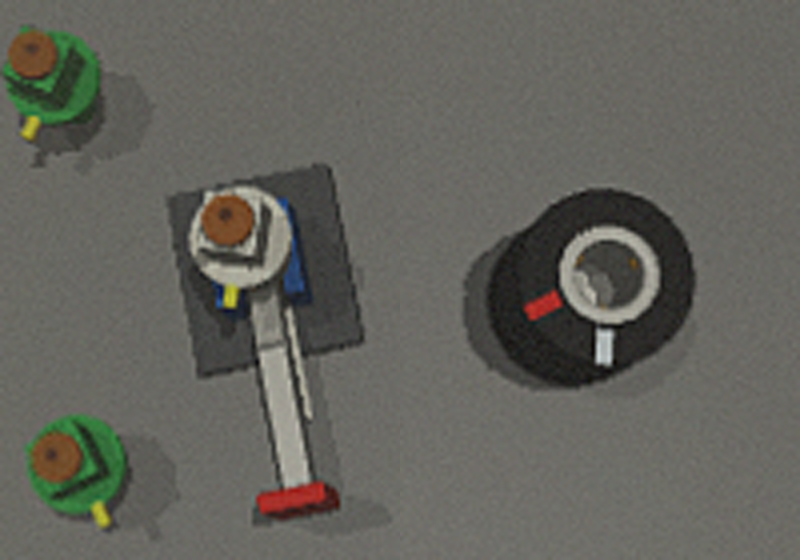

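```bash
python3 - <<'E'
from h import *
np.set_printoptions(precision=4,suppress=True)
T=lambda uv,z:onplane('top',[uv],z)[0]
P=T((276.5,204.6),.131);W=T((292.5,272.5),.084); print('puck',P,'wedge top',W,'dist',np.linalg.norm((P-W)[:2]))
Y=T((277.1,223.9),.090);print('ptr',Y,np.linalg.norm((P-Y)[:2]))
# pedestal rim: zoom (610,275)/4
r=T((410+(610-400)/4,150+275/4),.085);print('ped',r)
w=T((410+(604-400)/4,150+347/4),.08);d=T((445.6,226.),.08)
for q in (w,d):print(q,np.linalg.norm((q-r)[:2]),np.degrees(np.arctan2(*(q-r)[[1,0]])))
for n,uv,z in (('jar',(385,285),.07),('dish',(390,202),.014),('box',(189,231),.03),('g1',(227.7,163.2),.09),('g2',(233.9,263.9),.09)):print(n,T(uv,z))
# side check
for n,p in (('puck',P),('W',W),('ped',r)):print(n,proj('side',p))
for y in (1,):
  print(ik([P[0],P[1],.25],[0.70710678,.70710678,0,0]) )
  print(R.from_quat([0.2205,.97538,-.0008,-.0001]).as_matrix())
E
```

```text
puck [0.6351 0.2005 0.131 ] wedge top [0.5108 0.1757 0.084 ] dist 0.12667931874476165
ptr [0.6056 0.2057 0.09  ] 0.02987383909508702
ped [ 0.6113 -0.1555  0.085 ]
[ 0.5767 -0.152   0.08  ] 0.03475030591813948 174.30379784470406
[ 0.5983 -0.123   0.08  ] 0.034946286861234535 111.81662705952455
jar [ 0.4856 -0.0029  0.07  ]
dish [ 0.6627 -0.0225  0.014 ]
box [0.6041 0.4045 0.03  ]
g1 [0.7317 0.3078 0.09  ]
g2 [0.5281 0.2898 0.09  ]
puck [[323.2002 181.5165]]
W [[263.4845 228.9677]]
ped [[406.3376 360.9147]]
[-0.4028  0.726   0.0542  1.4148 -0.0427  1.002  -0.3391]
[[-0.9028  0.4301 -0.0005]
 [ 0.4301  0.9028 -0.0015]
 [-0.0002 -0.0016 -1.    ]]
```

```bash
cat >> h.py <<'E'
def tq(psi):
    # tool down, tool x axis at world heading psi (rad); y = z cross x
    x=np.array([np.cos(psi),np.sin(psi),0]);z=np.array([0,0,-1.]);y=np.cross(z,x)
    return R.from_matrix(np.c_[x,y,z]).as_quat()
E
python3 - <<'E'
from h import *
grip(0.085)
move_ptp([.53,.19,.35],tq(np.pi))
o,im=snap('wrist','w1'); print(o['eef_pos'],o['q'],o['clock'])
import json; json.dump({k:np.array(o[k]).tolist() for k in('eef_pos','tcp_rot')},open('w1.json','w'))
E
```

```text
[0.52944826 0.1913577  0.34982275] [-0.21286959  0.49201978 -0.353148    1.58047685  0.18307832  1.102042
  0.96228544] 2.0917
```

View pics/w1.png

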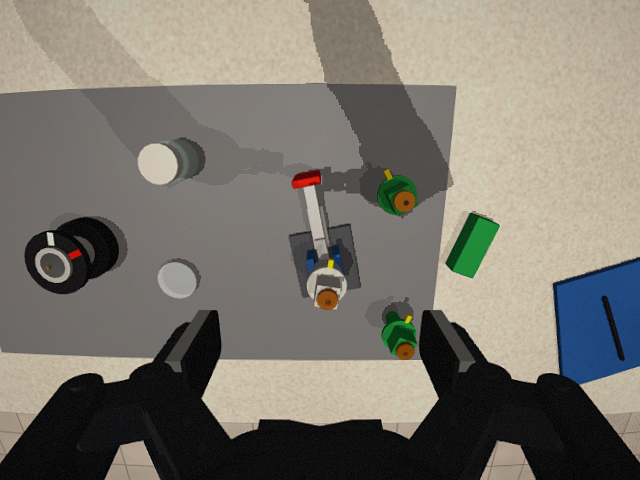

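```bash
python3 - <<'E'
from h import *
import json
np.set_printoptions(precision=4,suppress=True)
o={k:np.array(v) for k,v in json.load(open('w1.json')).items()}
im=cv2.imread('pics/w1.png')[:,:,::-1]
for nm,lo,hi in (('red',(0,150,80),(5,255,255)),('yel',(22,150,100),(33,255,255)),('amber',(6,100,60),(18,255,255)),('white',(0,0,185),(180,40,255)),):
    for s,c,_ in blobs(im,lo,hi,(0,100,480,390)): print(nm,s,c.round(1), *[onplane('wrist',[c],z,o)[0] for z in (.08,.085,.131)])
z=np.hstack([cv2.resize(im[160:320,270:370],None,fx=4,fy=4,interpolation=cv2.INTER_CUBIC),cv2.resize(im[190:350,10:110],None,fx=4,fy=4,interpolation=cv2.INTER_CUBIC)])
cv2.imwrite('pics/w1z.png',np.ascontiguousarray(z[:600,:,::-1]))
E
```

```text
red [292 170  29  19 342] [306.5 179.5] [0.5019 0.1753 0.08  ] [0.5012 0.1755 0.085 ] [0.4953 0.1772 0.131 ]
red [ 68 249  14  11  86] [ 74.5 253.9] [ 0.5951 -0.1249  0.08  ] [ 0.5933 -0.1211  0.085 ] [ 0.577 -0.086  0.131]
yel [384 169   8  11  54] [387.7 174. ] [0.4951 0.2699 0.08  ] [0.4945 0.269  0.085 ] [0.4893 0.2601 0.131 ]
yel [327 259   7  10  51] [330.  263.4] [0.6064 0.204  0.08  ] [0.6045 0.2038 0.085 ] [0.587  0.2023 0.131 ]
yel [405 315   7   8  41] [408.1 318.4] [0.6847 0.3091 0.08  ] [0.6819 0.3077 0.085 ] [0.6556 0.2945 0.131 ]
amber [394 191  21  21 335] [403.9 200.7] [0.5264 0.2911 0.08  ] [0.5255 0.2899 0.085 ] [0.5168 0.2787 0.131 ]
amber [ 47 265   4   5  11] [ 48.6 267.4] [ 0.6142 -0.1661  0.08  ] [ 0.6122 -0.1618  0.085 ] [ 0.5937 -0.1221  0.131 ]
amber [317 289  21  21 349] [327.1 299.4] [0.6565 0.2008 0.08  ] [0.654  0.2007 0.085 ] [0.6308 0.1995 0.131 ]
amber [396 344  19  16 230] [405.1 351.5] [0.7367 0.3097 0.08  ] [0.7332 0.3082 0.085 ] [0.7011 0.2949 0.131 ]
white [ 446  100   34  118 1958] [465.5 157.1] [0.4746 0.3597 0.08  ] [0.4742 0.3577 0.085 ] [0.
[... 7665 characters left out ...]
-0.2258  0.131 ]
white [325 377   6   4  13] [327.2 378.5] [0.7817 0.2023 0.08  ] [0.7777 0.2022 0.085 ] [0.7406 0.2008 0.131 ]
white [ 32 381   4   4   9] [ 33.7 382.6] [ 0.8029 -0.2427  0.08  ] [ 0.7987 -0.2375  0.085 ] [ 0.7592 -0.1892  0.131 ]
white [  5 383   4   4   8] [  6.2 384.5] [ 0.8101 -0.2927  0.08  ] [ 0.8057 -0.2868  0.085 ] [ 0.7655 -0.233   0.131 ]
white [272 383   3   4   8] [272.6 384.8] [0.7931 0.1241 0.08  ] [0.789  0.1249 0.085 ] [0.7506 0.1323 0.131 ]
white [218 385   5   4  16] [220.  386.6] [0.7978 0.0475 0.08  ] [0.7935 0.0492 0.085 ] [0.7547 0.0651 0.131 ]
white [230 385   4   5  13] [231.4 387.1] [0.7982 0.0641 0.08  ] [0.794  0.0656 0.085 ] [0.7551 0.0797 0.131 ]
```

View pics/w1z.png

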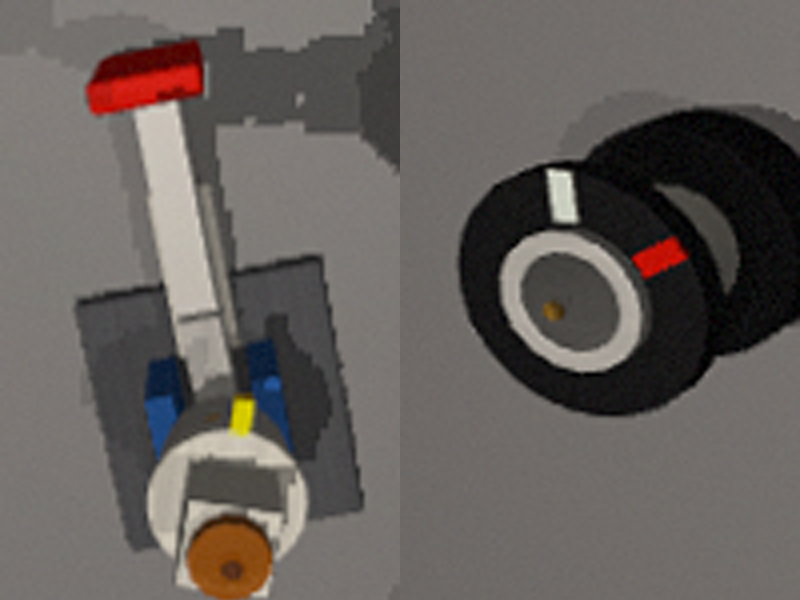

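```bash
python3 - <<'E'
from h import *
import json
np.set_printoptions(precision=4,suppress=True)
o={k:np.array(v) for k,v in json.load(open('w1.json')).items()}
z2=lambda x,y:(270+x/4,160+y/4)
g=lambda uv,z:onplane('wrist',[uv],z,o)[0]
A=g(z2(90,95),.084);B=g(z2(203,67),.084);print(A,B,(A+B)/2,np.linalg.norm(A-B),'dir',np.degrees(np.arctan2(-(B-A)[0]*1,(B-A)[1])))
p=lambda x,y:(10+(x-400)/4,190+y/4)
print('rim',g(p(573,301),.085),'white',g(p(563,196),.08),'red',g(p(660,257),.08))
# bar edges
E
```

```text
[0.5063 0.1592 0.084 ] [0.4982 0.192  0.084 ] [0.5023 0.1756 0.084 ] 0.03371647883355635 dir 13.952730551000215
rim [ 0.6091 -0.1545  0.085 ] white [ 0.5751 -0.1535  0.08  ] red [ 0.5956 -0.1244  0.08  ]
```

```bash
python3 - <<'E'
from h import *
np.set_printoptions(precision=4,suppress=True)
a=np.radians(11.3); d=np.array([np.cos(a),np.sin(a),0]); F=np.array([.5018,.1755,0])
q=tq(a+np.pi-2*np.pi)
grip(0.0)
P=lambda s,z:F+d*s+[0,0,z]
move_ptp(P(-.06,.16),q); move_l(P(-.06,.05),vel=.15)
o=get_obs();f0=o['ft_force'];print(f0,o['eef_pos'])
for s in (-.03,-.02,-.015,-.012,-.009,-.006,-.003,0,.005,.01):
    move_l(P(s,.05),vel=.05);o=get_obs();f=(o['ft_force']-f0);print(s,(o['eef_pos']-F)@d,f@d,f.round(2))
    if -(f@d)>25:break
snap('wrist','w2');snap('side','s2');snap('top','t2');print(o['clock'])
E
```

```text
[1.0027 0.2547 0.1059] [0.4438 0.1641 0.0507]
-0.03 -0.030391760127676814 -1.7136259924331736 [-1.63 -0.58 -0.66]
-0.02 -0.019553095497975768 -1.4794104049756056 [-1.47 -0.18  0.06]
-0.015 -0.01458634499147416 -1.2479324509204164 [-1.25 -0.13 -0.83]
-0.012 -0.011766103941828532 -1.2957938839683025 [-1.17 -0.76 -0.43]
-0.009 -0.009374731835938392 -2.1917768427888253 [-2.14 -0.47  1.15]
-0.006 -0.006766188535571859 -5.358639089276581 [-5.26 -1.03  2.46]
-0.003 -0.0032067876663885676 -4.804564162711666 [-4.48 -2.09  0.36]
0 6.942714797178505e-05 -4.775284943005446 [-4.66 -1.05 -0.61]
0.005 0.004970908431673664 -4.931751206099843 [-4.87 -0.81  0.75]
0.01 0.010156281877578482 -4.310155847278404 [-4.37 -0.12 -1.02]
7.7417
```

View pics/w2.png

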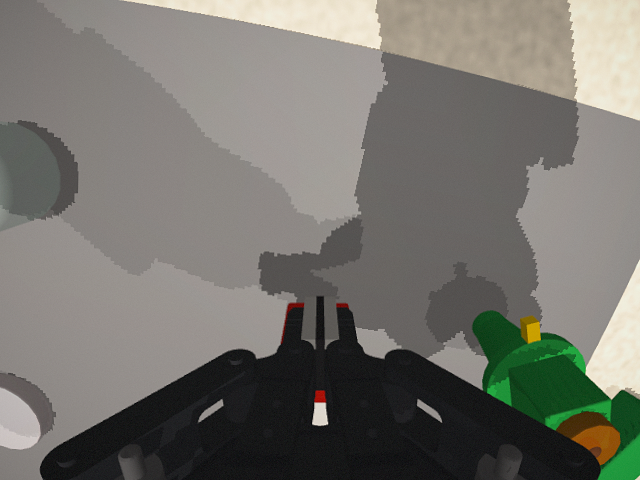

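View pics/s2.png

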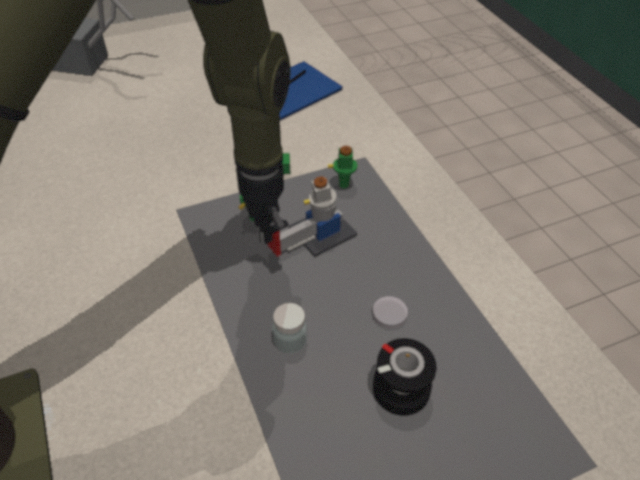

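```bash
python3 - <<'E'
from h import *
np.set_printoptions(precision=4,suppress=True)
a=np.radians(11.3); d=np.array([np.cos(a),np.sin(a),0]); F=np.array([.5018,.1755,0]);f0=np.array([-.3,.1,0])
P=lambda s,z:F+d*s+[0,0,z]
for s in (.02,.03,.04,.046,.048,.05,.0515,.053,.0545,.056,.0575,.059,.0605):
    move_l(P(s,.05),vel=.04);o=get_obs();f=(o['ft_force']-f0);print(s,round((o['eef_pos']-F)@d,4),f.round(2))
    if -(f@d)>22 and s>.045:break
hold(.15)
snap('top','t3')
move_l(P((o['eef_pos']-F)@d-.025,.05),vel=.15);o=get_obs();move_l(o['eef_pos']+[0,0,.15],vel=.2);print(get_obs()['clock'])
snap('side','s3')
E
```

```text
0.02 0.0207 [-1.53 -1.23 -1.15]
0.03 0.0308 [-0.83 -0.89 -0.06]
0.04 0.0414 [ 0.76  0.32 -0.93]
0.046 0.0469 [-0.26 -0.62 -0.77]
0.048 0.0482 [-1.3   0.88  0.9 ]
0.05 0.0487 [-4.68 -0.95  3.13]
0.0515 0.0487 [-7.78 -0.93  5.91]
0.053 0.0487 [-10.47  -1.09   7.98]
0.0545 0.0486 [-13.83  -1.07   9.15]
0.056 0.0486 [-16.07  -1.3   11.79]
0.0575 0.0485 [-19.27  -2.47  12.73]
0.059 0.0485 [-21.59  -3.07  16.38]
0.0605 0.0484 [-24.77  -3.06  18.23]
13.1417
```

View pics/s3.png

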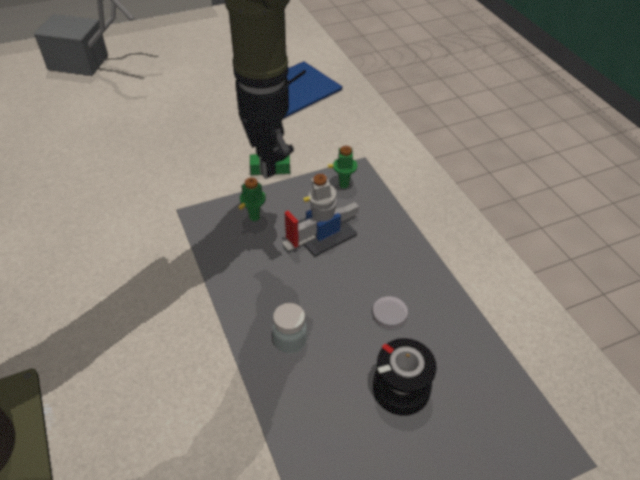

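```bash
python3 - <<'E'
from h import *
import json
grip(0.085)
move_ptp([.60,.2,.28],tq(np.radians(170)))
o,im=snap('wrist','w4'); json.dump({k:np.array(o[k]).tolist() for k in('eef_pos','tcp_rot')},open('w4.json','w'))
snap('top','t4');print(o['clock'],o['q'])
E
```

```text
14.4917 [-0.24989258  0.65403608 -0.26710134  1.47785257  0.18805206  1.03454846
  0.83615826]
```

View pics/w4.png

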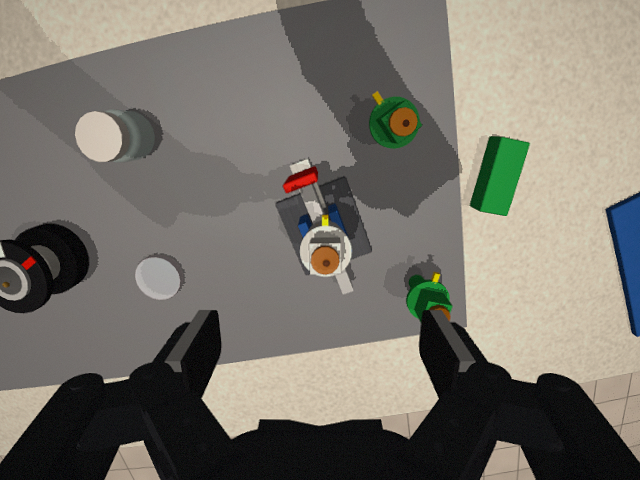

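```bash
python3 - <<'E'
from h import *
import json
np.set_printoptions(precision=4,suppress=True)
o={k:np.array(v) for k,v in json.load(open('w4.json')).items()}
im=cv2.imread('pics/w4.png')[:,:,::-1]; t=cv2.imread('pics/t4.png')[:,:,::-1]
z=np.hstack([cv2.resize(im[200:300,270:370],None,fx=6,fy=6,interpolation=cv2.INTER_CUBIC)])
cv2.imwrite('pics/w4z.png',np.ascontiguousarray(z[:,:,::-1]))
for s,c,_ in blobs(im,(6,100,60),(18,255,255),(290,230,360,290)): print('amber',s,c,onplane('wrist',[c],.142,o))
for s,c,_ in blobs(im,(22,150,100),(33,255,255),(290,200,360,290)): print('yel',s,c,onplane('wrist',[c],.102,o))
for s,c,_ in blobs(t,(6,100,60),(18,255,255),(260,190,300,215)): print('topamber',s,c,onplane('top',[c],.142))
for s,c,_ in blobs(t,(22,150,100),(33,255,255),(260,215,300,235)): print('topyel',s,c,onplane('top',[c],.102))
E
```

```text
amber [311 246  28  29 632] [324.7104 259.7009] [[0.6239 0.1993 0.142 ]]
yel [322 215   7  11  71] [324.8169 219.9577] [[0.5994 0.2041 0.102 ]]
```

View pics/w4z.png

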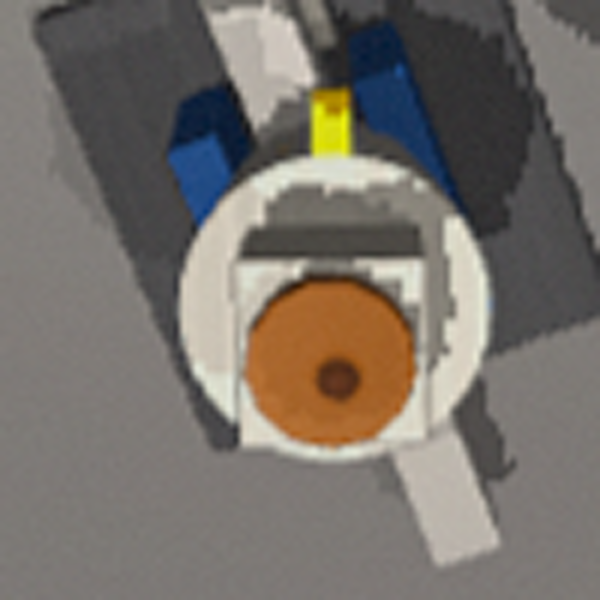

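```bash
python3 - <<'E'
from h import *
import json
np.set_printoptions(precision=4,suppress=True)
o={k:np.array(v) for k,v in json.load(open('w4.json')).items()}
g=lambda x,y,z:onplane('wrist',[(270+x/6,200+y/6)],z,o)[0]
fl=g(335,308,.102);pk=g(330,360,.142);print(fl,pk,(pk-fl)/.04)
B=[g(x,y,.134) for x,y in((238,262),(424,255),(428,437),(242,447))];print(np.array(B),np.mean(B,0))
print([np.linalg.norm(B[i]-B[i-1]) for i in range(4)])
e=B[1]-B[0];print(np.degrees(np.arctan2(e[1],e[0])))
e=B[2]-B[3];print(np.degrees(np.arctan2(e[1],e[0])))
e=B[0]-B[3];print(np.degrees(np.arctan2(e[1],e[0])))
e=B[1]-B[2];print(np.degrees(np.arctan2(e[1],e[0])))
t=cv2.imread('pics/t4.png')[:,:,::-1]
cv2.imwrite('pics/t4z.png',cv2.resize(np.ascontiguousarray(t[170:270,230:330,::-1]),None,fx=6,fy=6,interpolation=cv2.INTER_CUBIC))
E
```

```text
[0.6303 0.1998 0.102 ] [0.6242 0.1995 0.142 ] [-0.1528 -0.0083  1.    ]
[[0.61   0.1885 0.134 ]
 [0.6136 0.2151 0.134 ]
 [0.6416 0.2113 0.134 ]
 [0.6384 0.1839 0.134 ]] [0.6259 0.1997 0.134 ]
[np.float64(0.028789061983871725), np.float64(0.026773561692990465), np.float64(0.02826971638538462), np.float64(0.02758257338952247)]
82.36477647373276
83.42012456660217
170.75777810477484
172.35865569947737
```

View pics/t4z.png

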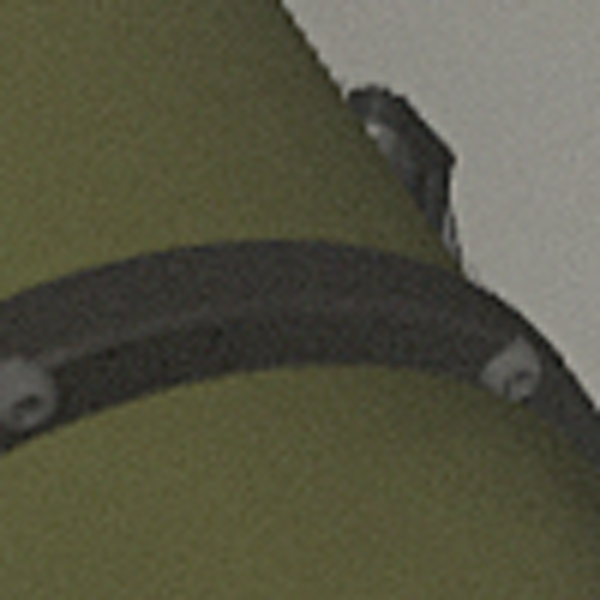

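```bash
cat >> h.py <<'E'
def tax(axis,psi):
    z=-np.array(axis,float);z/=np.linalg.norm(z);x=np.array([np.cos(psi),np.sin(psi),0]);x-=z*(x@z);x/=np.linalg.norm(x)
    return R.from_matrix(np.c_[x,np.cross(z,x),z]).as_quat()
E
python3 - <<'E'
from h import *
np.set_printoptions(precision=4,suppress=True)
ax=np.array([-.15,-.008,1]);ax/=np.linalg.norm(ax)
q=tax(ax,np.radians(172)); fl=np.array([.632,.200,.102])
g=fl+ax*.002
for p in (175,115): print(p,ik([.61,-.155,.15],tq(np.radians(p))),ik([.61,-.155,.15],tq(np.radians(p-180))))
move_ptp(g+ax*.09,q); grip(.06,80)
move_l(g+ax*.03,vel=.15)
o=get_obs();f0=o['ft_force'];print(f0)
move_l(g,vel=.05);o=get_obs();print(o['ft_force']-f0,o['eef_pos']-g)
grip(0.0,80)
o=get_obs();print(o['ft_force']-f0,o['finger_gap'],o['clock'])
snap('side','s5')
E
```

```text
175 [ 0.3248  0.8006 -0.2729  1.6229  0.2853  0.7575  1.4059] [-0.0805  0.8486  0.4864  1.6465 -0.5226  0.7793 -1.0134]
115 [ 0.2052  0.7907 -0.054   1.63    0.058   0.7225  0.56  ] [-0.2459  0.9693  0.8698  1.6554 -0.8818  0.9549 -1.7488]
[-0.1948  0.1759  0.194 ]
[ 0.2219 -0.7328  0.0335] [ 0.0001  0.0001 -0.    ]
[-0.5653 -0.5281  2.9505] 0.02697534696669536 17.1167
```

View pics/s5.png

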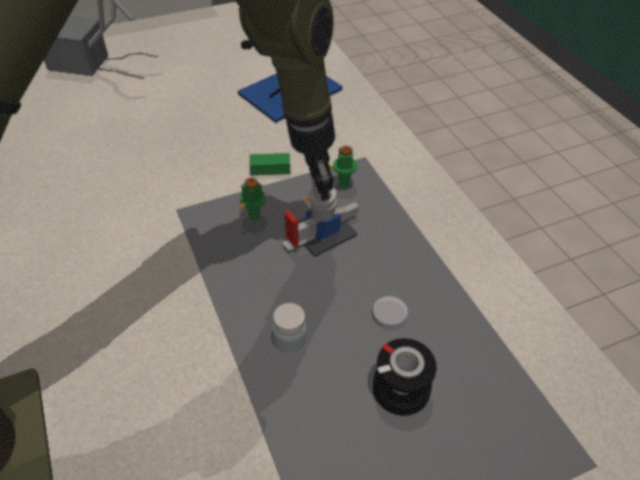

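```bash
python3 - <<'E'
from h import *
np.set_printoptions(precision=4,suppress=True)
o=get_obs(); p=np.array(o['eef_pos'])
move_l(p+[0,0,.10],vel=.15); o=get_obs();print(o['finger_gap'],o['ft_force'])
move_l([.632,.18,.225],rotation=tq(np.radians(175)),vel=.15)
move_l([.60,-.12,.225],vel=.25)
hold(.2);o=get_obs();print(o['finger_gap'],o['ft_force'],o['eef_pos'],o['clock'],o['q'])
snap('side','s6');snap('top','t6')
im=cv2.imread('pics/s6.png');u=proj('side',[o['eef_pos']])[0].astype(int);print(u)
cv2.imwrite('pics/s6z.png',cv2.resize(im[u[1]-60:u[1]+90,u[0]-100:u[0]+100],None,fx=4,fy=4,interpolation=cv2.INTER_CUBIC))
E
```

```text
0.02676192207175348 [-0.6451  0.7776 -1.7439]
0.026557495830741212 [-0.3589  0.834  -1.5777] [ 0.6002 -0.1185  0.225 ] 19.9083 [ 0.3027  0.6887 -0.3257  1.61    0.2647  0.8865  1.3637]
[397 285]
```

View pics/s6z.png

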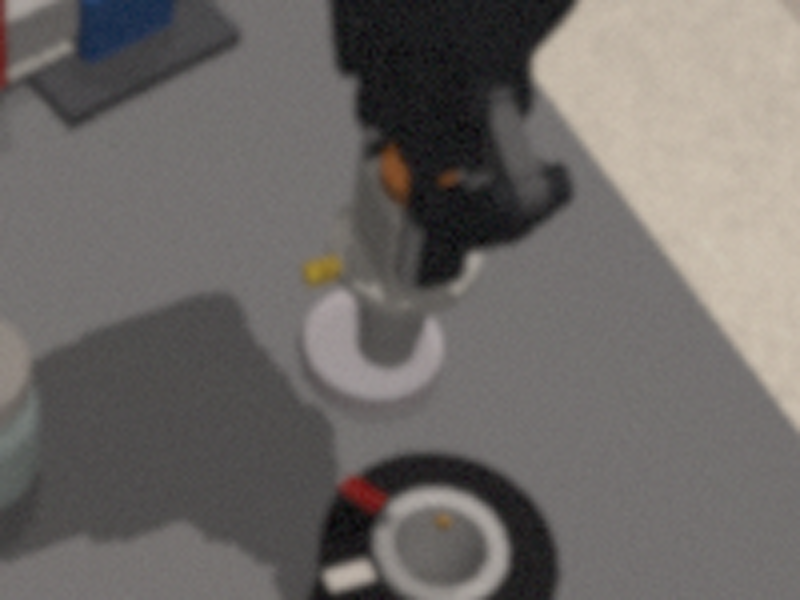

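View pics/t6.png

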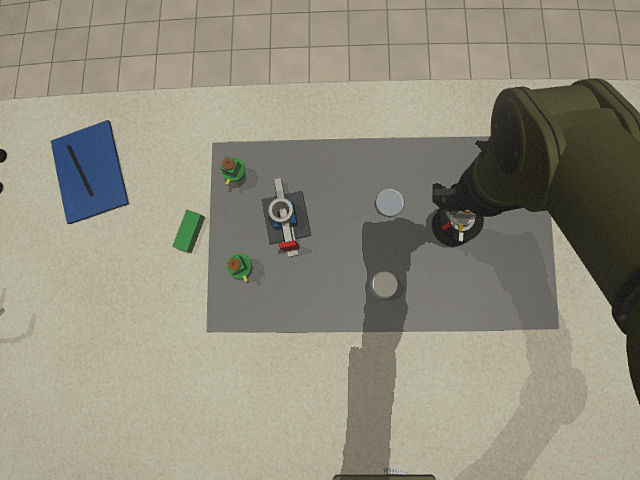

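```bash
python3 - <<'E'
from h import *
np.set_printoptions(precision=4,suppress=True)
t=np.array([.6002,-.1185,.225]);h=np.radians(175);d=np.array([np.cos(h),np.sin(h),0]);ez=np.array([0,0,1.])
u0=np.array([397-100,285-60])
b=t-ez*.058
for n,p in (('bottom',b),('fl',b+ez*.05),('fltop',b+ez*.056),('ptr mid',b+ez*.053+d*.032),('ptr tip',b+ez*.053+d*.035),('blocktop',b+ez*.088),('taper',b+ez*.01)):
    print(n,(proj('side',p)[0]-u0)*4)
im=cv2.imread('pics/t6.png');cv2.imwrite('pics/t6z.png',cv2.resize(im[170:260,410:510],None,fx=6,fy=6,interpolation=cv2.INTER_CUBIC))
for n,p in (('ptr tip',b+ez*.053+d*.035),('fltop',b+ez*.056)):print(n,(proj('top',p)[0]-[410,170])*6)
E
```

```text
bottom [384.588  344.6259]
fl [399.5993 256.226 ]
fltop [401.4962 245.0714]
ptr mid [310.9279 274.6093]
ptr tip [302.4466 276.8772]
blocktop [411.9895 183.4317]
taper [387.4814 327.5695]
ptr tip [301.717  369.3452]
fltop [309.0001 240.9802]
```

View pics/t6z.png

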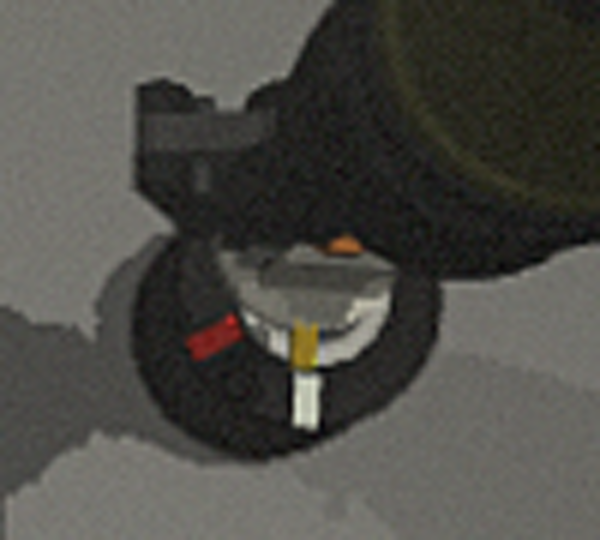

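```bash
python3 - <<'E'
from h import *
np.set_printoptions(precision=4,suppress=True)
c=np.array([.6105,-.155])
move_l([*c,.225],vel=.15);hold(.2);o=get_obs();f0=o['ft_force'];print(f0)
move_l([*c,.175],vel=.15)
for z in (.155,.14,.13,.125,.12,.116,.112):
    move_l([*c,z],vel=.06);o=get_obs();f=o['ft_force']-f0;print(z,o['eef_pos'],f,o['wrist_torque'])
    if np.linalg.norm(f)>12:break
print(o['clock'])
snap('side','s7');snap('top','t7')
im=cv2.imread('pics/s7.png');a=cv2.resize(im[310:410,340:460],None,fx=5,fy=5,interpolation=cv2.INTER_CUBIC)
cv2.imwrite('pics/s7z.png',a)
E
```

```text
[-0.4496  0.6584 -1.6879]
0.155 [ 0.6103 -0.155   0.1547] [ 0.7248 -0.4624 -0.4827] [ 0.0205 -0.038  -0.0315]
0.14 [ 0.6101 -0.1549  0.1394] [ 1.3782 -1.0406  0.0752] [0.0009 0.0629 0.0132]
0.13 [ 0.6101 -0.155   0.1294] [ 0.2203 -1.0322 -0.3914] [-0.0002  0.0181  0.0285]
0.125 [ 0.6102 -0.155   0.1247] [-0.1985 -0.907   0.2189] [ 0.0055 -0.0031  0.0075]
0.12 [ 0.6102 -0.155   0.1196] [ 0.5625 -0.1894 -0.6784] [-0.0491 -0.0262 -0.032 ]
0.116 [ 0.6104 -0.155   0.1157] [ 0.2562 -0.7157  0.0714] [ 0.0683 -0.0176 -0.0161]
0.112 [ 0.6106 -0.155   0.1118] [ 0.9587 -0.7323  0.2602] [-0.0055 -0.1241 -0.0046]
23.2833
```

View pics/s7z.png

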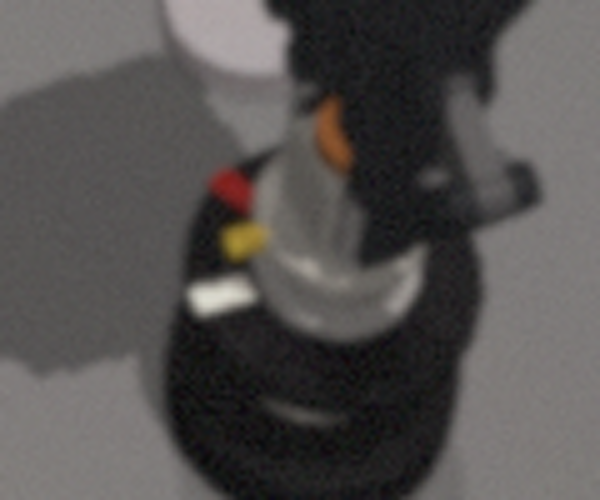

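```bash
python3 - <<'E'
from h import *
np.set_printoptions(precision=4,suppress=True)
c=np.array([.6105,-.155]);f0=np.array([-.45,.66,-1.69])
for z in np.arange(.111,.101,-.001):
    move_l([*c,z],vel=.04);hold(.1);o=get_obs();f=o['ft_force']-f0;print(round(z,4),o['eef_pos'],f,o['wrist_torque'])
    if np.linalg.norm(f)>5:break
hold(.3);print(get_obs()['clock'])
snap('side','s8');snap('top','t8')
im=cv2.imread('pics/s8.png');cv2.imwrite('pics/s8z.png',cv2.resize(im[310:410,340:460],None,fx=5,fy=5,interpolation=cv2.INTER_CUBIC))
im=cv2.imread('pics/t8.png');cv2.imwrite('pics/t8z.png',cv2.resize(im[180:270,410:510],None,fx=6,fy=6,interpolation=cv2.INTER_CUBIC))
E
```

```text
0.111 [ 0.6106 -0.155   0.111 ] [ 0.0673 -0.9732 -0.4139] [-0.0101 -0.1224 -0.0024]
0.11 [ 0.6106 -0.155   0.11  ] [ 0.5846 -0.6208 -0.7063] [ 0.0077 -0.1854  0.0307]
0.109 [ 0.6106 -0.155   0.109 ] [ 1.0917 -0.4255 -0.4239] [-0.0379 -0.3059 -0.0028]
0.108 [ 0.6106 -0.155   0.108 ] [ 0.9752 -1.5268  0.3855] [-0.0979 -0.3578 -0.0218]
0.107 [ 0.6107 -0.155   0.107 ] [ 3.0665 -0.4216 -0.6714] [-0.0408 -0.5148 -0.0085]
0.106 [ 0.6107 -0.155   0.106 ] [ 2.7537 -1.1738  0.5245] [-0.1243 -0.5825 -0.0221]
0.105 [ 0.6106 -0.155   0.105 ] [ 1.8868 -0.3965 -1.2947] [-0.127  -0.6456  0.0472]
0.104 [ 0.6107 -0.155   0.104 ] [ 3.2375 -1.0936 -1.0285] [-0.0864 -0.7314  0.009 ]
0.103 [ 0.6107 -0.155   0.103 ] [ 4.3671 -0.2387 -0.6232] [-0.1442 -0.8192 -0.0261]
0.102 [ 0.6107 -0.155   0.102 ] [ 3.5835 -1.0285 -0.8188] [-0.1283 -0.973   0.0343]
27.1833
```

View pics/s8z.png

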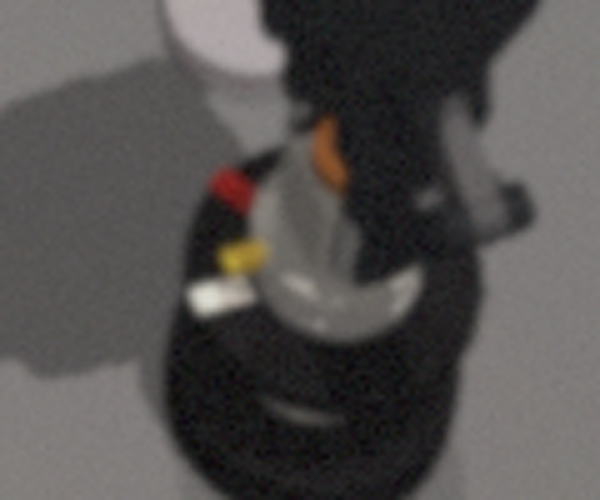

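View pics/t8z.png

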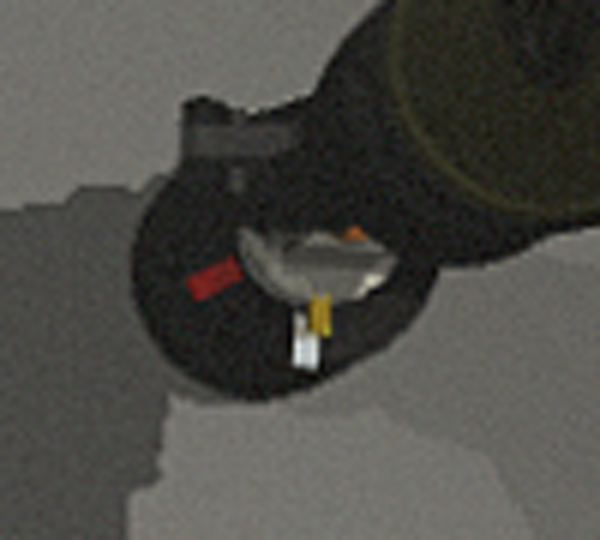

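```bash
python3 - <<'E'
from h import *
np.set_printoptions(precision=4,suppress=True)
f0=np.array([-.45,.66,-1.69])
for x in (.6115,.6125,.6135):
    move_l([x,-.155,.102],vel=.04);hold(.15);o=get_obs();f=o['ft_force']-f0;print(x,o['eef_pos'],f,o['wrist_torque'])
    if abs(f[0])<1 and abs(o['wrist_torque'][1])<.3:break
print(o['clock'])
# rim fit in the initial top picture
im=cv2.imread('pics/top0.png')[:,:,::-1];g=cv2.cvtColor(im,cv2.COLOR_RGB2HSV)
m=cv2.inRange(g,(0,0,110),(180,60,255));k=np.zeros_like(m);k[195:232,440:482]=255;m&=k
cs,_=cv2.findContours(m,cv2.RETR_EXTERNAL,cv2.CHAIN_APPROX_NONE);cc=max(cs,key=cv2.contourArea)
e=cv2.fitEllipse(cv2.convexHull(cc));print(e,onplane('top',[e[0]],.085))
P=onplane('top',cv2.convexHull(cc)[:,0].astype(float),.085)[:,:2];print(cv2.minEnclosingCircle(P.astype(np.float32)))
E
```

```text
0.6115 [ 0.611  -0.155   0.1019] [ 3.2128 -1.5619 -0.6004] [-0.1475 -0.5987  0.0851]
0.6125 [ 0.6117 -0.155   0.1018] [ 0.025  -0.9081 -0.142 ] [-0.1381 -0.0235 -0.0614]
28.0833
((461.8446350097656, 218.35659790039062), (23.717803955078125, 24.71649932861328), 116.99565124511719) [[ 0.6121 -0.1542  0.085 ]]
((0.6123703122138977, -0.1542724072933197), 0.024186566472053528)
```

```bash
cat > press.py <<'E'
from h import *
np.set_printoptions(precision=3,suppress=True)
f0=np.array([-.45,.66,-1.69])
def head():
    o=get_obs();m=R.from_quat(o['tcp_rot']).as_matrix();return o,np.degrees(np.arctan2(m[1,0],m[0,0])),o['ft_force']-f0
def step(xy,z,psi):
    move_l([*xy,z],rotation=tq(np.radians(psi)),vel=.03)
    o,h,f=head();print(round(o['clock'],2),'cmd',round(z,4),psi,'|',o['eef_pos'],round(h,1),f,o['wrist_torque'],round(o['finger_gap'],4));return o,h,f
E
python3 - <<'E'
from press import *
xy=np.array([.6125,-.155]);z=.102
for psi in (170,165,160,155,150):
    z-=.001
    o,h,f=step(xy,z,psi)
    if f[2]>25: z+=.001
    if np.hypot(*f[:2])>2: xy=xy+f[:2]*.0002
E
```

```text
28.33 cmd 0.101 170 | [ 0.612 -0.155  0.101] 170.1 [ 0.132 -1.826 -0.306] [-0.28   0.008 -0.017] 0.0269
28.58 cmd 0.1 165 | [ 0.612 -0.155  0.1  ] 165.2 [-0.183 -2.07  -0.058] [-0.355  0.154 -0.01 ] 0.0265
28.83 cmd 0.099 160 | [ 0.612 -0.156  0.099] 160.2 [-0.453 -2.357 -1.236] [-0.374  0.175  0.01 ] 0.0267
29.08 cmd 0.098 155 | [ 0.612 -0.156  0.098] 155.2 [-0.455 -2.352 -0.687] [-0.187  0.279 -0.029] 0.0263
29.33 cmd 0.097 150 | [ 0.612 -0.156  0.097] 150.2 [-2.374 -0.774 -0.545] [-0.049  0.401 -0.082] 0.027
```

```bash
python3 - <<'E'
from press import *
snap('side','s9')
im=cv2.imread('pics/s9.png');cv2.imwrite('pics/s9z.png',cv2.resize(im[310:410,340:460],None,fx=5,fy=5,interpolation=cv2.INTER_CUBIC))
o,h,f=head();print(f,h)
rim=np.array([[.612+.025*np.cos(a),-.1545+.025*np.sin(a),.085] for a in np.linspace(0,2*np.pi,8,endpoint=False)])
for z in (.085,.09,.095):
  p=[.612+.035*np.cos(np.radians(150)),-.1545+.035*np.sin(np.radians(150)),z]
  fr=[.612,-.1545-.025,z]; print(z,((proj('side',[p,fr]))-[340,310])*5)
E
```

```text
[-1.382 -1.263  0.871] 150.22482229150475
0.085 [[212.024 238.568]
 [374.958 321.282]]
0.09 [[213.504 229.442]
 [377.16  312.311]]
0.095 [[214.997 220.239]
 [379.381 303.263]]
```

View pics/s9z.png

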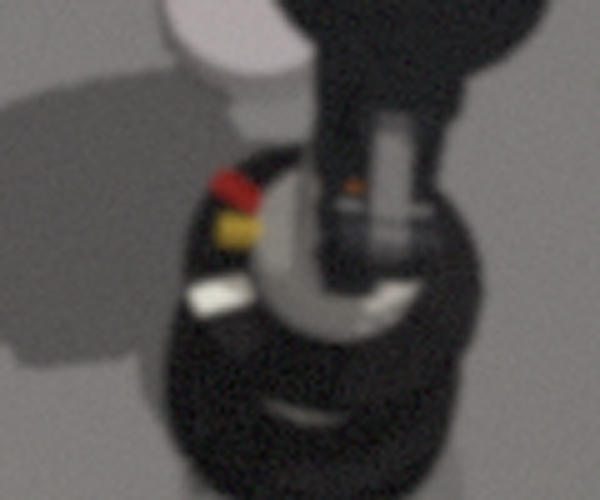

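```bash
python3 - <<'E'
from press import *
xy=np.array([.6122,-.1555]);z=.097
for psi in (145,140,135,130,125):
    z-=.001
    o,h,f=step(xy,z,psi)
    if f[2]>25: z+=.001
    if np.hypot(*f[:2])>2: xy=xy+f[:2]*.0002
snap('side','s10')
im=cv2.imread('pics/s10.png');cv2.imwrite('pics/s10z.png',cv2.resize(im[310:410,340:460],None,fx=5,fy=5,interpolation=cv2.INTER_CUBIC))
E
```

```text
29.63 cmd 0.096 145 | [ 0.612 -0.156  0.096] 145.2 [-1.26  -1.285  1.583] [-0.265  0.436 -0.001] 0.0269
29.88 cmd 0.095 140 | [ 0.612 -0.156  0.095] 140.2 [-1.633 -2.929  0.258] [-0.423  0.408 -0.107] 0.0265
30.13 cmd 0.094 135 | [ 0.612 -0.156  0.094] 135.2 [-1.216 -1.479  1.274] [-0.283  0.363 -0.04 ] 0.0269
30.38 cmd 0.093 130 | [ 0.612 -0.156  0.093] 130.2 [-2.193 -1.767  3.024] [-0.279  0.447 -0.013] 0.0269
30.63 cmd 0.092 125 | [ 0.612 -0.156  0.093] 125.2 [-2.744 -0.515  8.392] [-0.078  0.544 -0.011] 0.027
```

View pics/s10z.png

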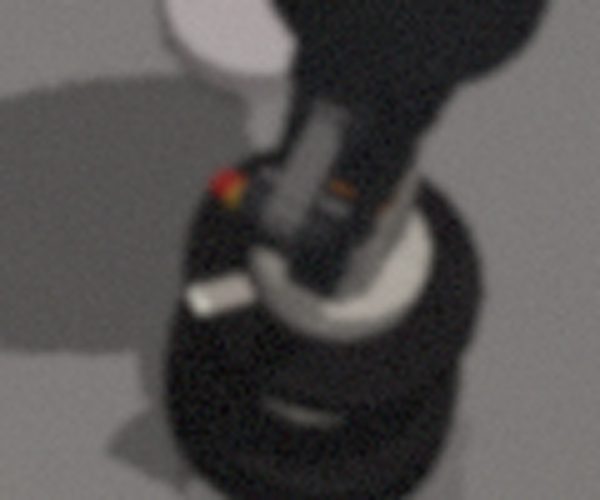

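```bash
python3 - <<'E'
from press import *
np.set_printoptions(precision=4,suppress=True)
xy=np.array([.6118,-.1556]);z=.092
for psi in (123.5,122,120.5,119,117.5,116,115,114):
    z-=.002
    o,h,f=step(xy,z,psi)
    if f[2]>32: break
snap('side','s11');snap('top','t11')
E
```

```text
30.93 cmd 0.09 123.5 | [ 0.6127 -0.1555  0.093 ] 123.7 [-5.5614  1.1483 22.3117] [-0.1481  1.3955  0.1108] 0.0271
31.18 cmd 0.088 122 | [ 0.6129 -0.1553  0.0929] 122.3 [-9.6797  2.0811 32.8988] [-0.0122  2.1443  0.2557] 0.0269
```

```bash
python3 - <<'E'
from press import *
np.set_printoptions(precision=4,suppress=True)
xy=np.array([.6122,-.1553]);
for psi,z in ((121,.0905),(118,.0905),(115,.0905),(114,.0915)):
    o,h,f=step(xy,z,psi)
hold(.2)
snap('side','s11');snap('top','t11')
im=cv2.imread('pics/s11.png');cv2.imwrite('pics/s11z.png',cv2.resize(im[310:410,340:460],None,fx=5,fy=5,interpolation=cv2.INTER_CUBIC))
im=cv2.imread('pics/t11.png');cv2.imwrite('pics/t11z.png',cv2.resize(im[180:270,410:510],None,fx=6,fy=6,interpolation=cv2.INTER_CUBIC))
E
```

```text
31.53 cmd 0.0905 121 | [ 0.6125 -0.1556  0.0931] 121.2 [-5.8961  0.5228 19.3464] [-0.3281  1.3348 -0.0552] 0.0269
31.78 cmd 0.0905 118 | [ 0.6127 -0.1555  0.0931] 118.2 [-6.7053  0.235  18.5818] [-0.223   1.3287  0.0134] 0.027
32.03 cmd 0.0905 115 | [ 0.6126 -0.1556  0.0931] 115.2 [-6.1683 -0.7778 17.9669] [-0.2461  1.3553 -0.0736] 0.0265
32.28 cmd 0.0915 114 | [ 0.6124 -0.1557  0.0931] 114.2 [-4.2962 -0.9292 12.9695] [-0.358   1.0059  0.024 ] 0.0265
```

View pics/s11z.png

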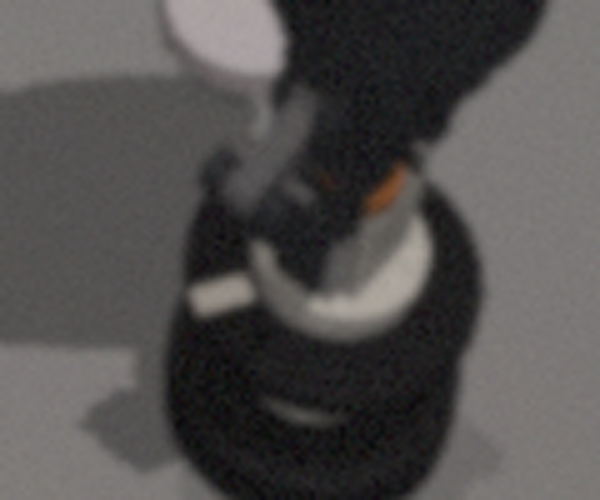

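View pics/t11z.png

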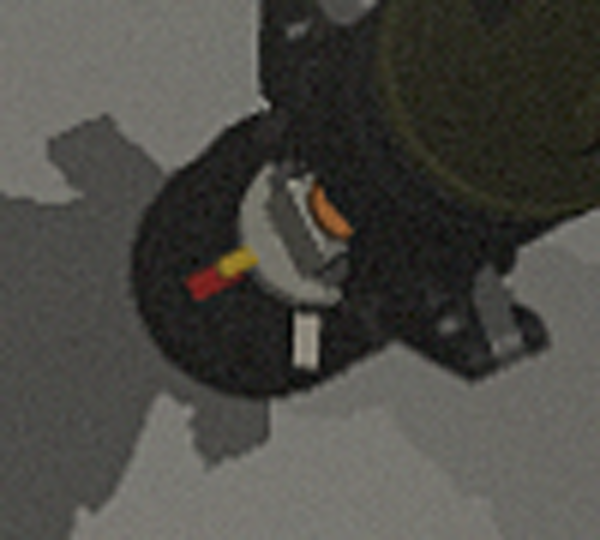

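```bash
python3 - <<'E'
from press import *
np.set_printoptions(precision=4,suppress=True)
o,h,f=step([.6123,-.1556],.0928,114)
grip(.06)
o,h,f=head();print(o['eef_pos'],f,o['finger_gap'])
move_l([.6123,-.1556,.2],vel=.12)
x=np.array([.6123,-.1556]);
move_ptp([.57,-.14,.26],tq(np.radians(175)));o,im=snap('wrist','w12');snap('side','s12')
import json; json.dump({k:np.array(o[k]).tolist() for k in('eef_pos','tcp_rot')},open('w12.json','w'));print(o['clock'])
im=cv2.imread('pics/s12.png');cv2.imwrite('pics/s12z.png',cv2.resize(im[290:410,330:470],None,fx=5,fy=5,interpolation=cv2.INTER_CUBIC))
E
```

```text
32.83 cmd 0.0928 114 | [ 0.612  -0.1559  0.0933] 114.1 [-3.6763 -1.1194  7.9085] [-0.2555  0.9117  0.0003] 0.0269
[ 0.6127 -0.1552  0.0927] [ 0.4086 -0.858   0.8782] 0.060213338047351364
35.1
```

View pics/w12.png

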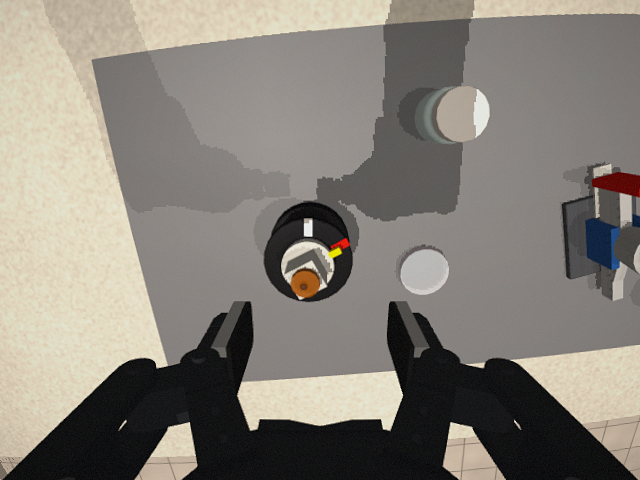

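View pics/s12z.png

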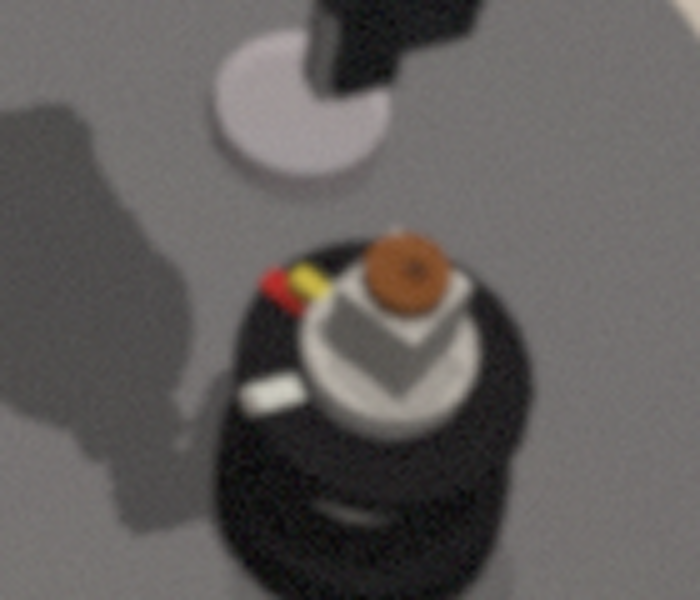

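```bash
python3 - <<'E'
from h import *
import json
np.set_printoptions(precision=4,suppress=True)
o={k:np.array(v) for k,v in json.load(open('w12.json')).items()}
w=cv2.imread('pics/w12.png')[:,:,::-1];s=cv2.imread('pics/s12.png')[:,:,::-1]
am=((6,100,60),(18,255,255));ye=((22,130,80),(34,255,255));rd=((0,150,80),(5,255,255))
def c(im,r,roi): b=max(blobs(im,*r,roi),key=lambda t:t[0][4]);return b[1]
rw=(250,190,370,310);rs=(360,320,450,400)
def tri(uw,us):
    e1,d1=ray('wrist',[uw],o);e2,d2=ray('side',[us]);d1=d1[0];d2=d2[0]
    t=np.linalg.lstsq(np.c_[d1,-d2],e2-e1,rcond=None)[0];a,b=e1+t[0]*d1,e2+t[1]*d2;return (a+b)/2,np.linalg.norm(a-b)
for n,r,z in (('amber',am,.131),('yel',ye,.091),('red',rd,.08)):
    uw,us=c(w,r,rw),c(s,r,rs);print(n,uw,us,tri(uw,us),onplane('wrist',[uw],z,o)[0],onplane('side',[us],z)[0])
cv2.imwrite('pics/w12z.png',cv2.resize(np.ascontiguousarray(w[195:310,250:365,::-1]),None,fx=5,fy=5,interpolation=cv2.INTER_CUBIC))
E
```

```text
amber [305.0385 282.8195] [410.7721 344.2419] (array([ 0.6103, -0.1569,  0.1308]), np.float64(0.002636895213997931)) [ 0.6087 -0.1569  0.131 ] [ 0.6116 -0.1568  0.131 ]
yel [334.6535 252.3168] [391.1875 345.5   ] (array([ 0.5974, -0.1297,  0.0963]), np.float64(0.002840710252094015)) [ 0.5978 -0.1295  0.091 ] [ 0.601  -0.1268  0.091 ]
red [341.3008 243.6748] [385.8065 348.    ] (array([ 0.5941, -0.1225,  0.0814]), np.float64(0.0022791924658136084)) [ 0.5934 -0.1223  0.08  ] [ 0.5959 -0.1217  0.08  ]
```

View pics/w12z.png

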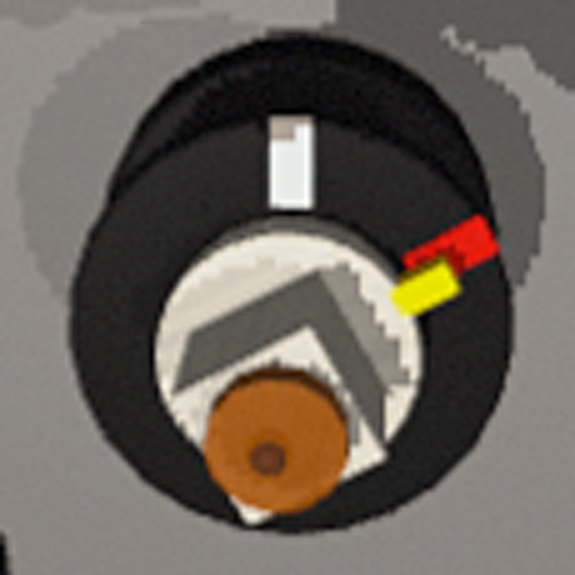

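```bash
python3 - <<'E'
from h import *
import json
from scipy.optimize import least_squares
np.set_printoptions(precision=4,suppress=True)
o={k:np.array(v) for k,v in json.load(open('w12.json')).items()}
def circ(pts,z,r):
    P=onplane('wrist',[(250+x/5,195+y/5) for x,y in pts],z,o)[:,:2]
    s=least_squares(lambda c:np.linalg.norm(P-c[:2],axis=1)-c[2],[.61,-.155,r]);return s.x,s.fun
# flange top
print('flange',circ([(156,350),(165,303),(197,262),(240,238),(290,230),(421,350),(405,420),(205,470)],.091,.025))
print('collar',circ([(70,310),(74,365),(110,450),(180,510),(300,533),(400,508),(470,440),(505,370),(512,310)],.08,.044))
s=cv2.imread('pics/s12.png')
P=onplane('side',[(330+x/5,290+y/5) for x,y in((300,345),(310,380),(340,410),(390,425),(440,410),(470,380),(479,345))],.091)[:,:2]
q=least_squares(lambda c:np.linalg.norm(P-c[:2],axis=1)-c[2],[.61,-.155,.025]);print('side flange',q.x,q.fun)
E
```

```text
flange (array([ 0.611 , -0.1567,  0.026 ]), array([-0.0013, -0.0003,  0.0001,  0.0004,  0.0006, -0.0002, -0.0005,
        0.0012]))
collar (array([ 0.6095, -0.1564,  0.0432]), array([-0.0003, -0.0004,  0.0004,  0.0007, -0.0003,  0.0001, -0.0009,
       -0.    ,  0.0007]))
side flange [ 0.6119 -0.156   0.0259] [-0.0007  0.0002  0.0006  0.0004 -0.0009 -0.0004  0.0008]
```

```bash
python3 - <<'E'
from press import *
np.set_printoptions(precision=4,suppress=True)
grip(0.0)
xy=[.6115,-.156]
move_ptp([*xy,.17],tq(np.radians(175)));hold(.2);f1=get_obs()['ft_force']
for z in (.14,.134,.132,.131,.130,.128,.126,.124,.122,.12):
    move_l([*xy,z],vel=.04);o=get_obs();f=o['ft_force']-f1;print(z,o['eef_pos'],f)
    if f[2]>24:break
move_l([*xy,.16],vel=.1);grip(.085)
move_ptp([.57,-.14,.26],tq(np.radians(175)));o,im=snap('wrist','w13');snap('side','s13');snap('top','t13')
import json; json.dump({k:np.array(o[k]).tolist() for k in('eef_pos','tcp_rot')},open('w13.json','w'));print(o['clock'])
w=im;s=cv2.imread('pics/s13.png')[:,:,::-1]
for n,r,z in (('amber',((6,100,60),(18,255,255)),.131),('yel',((22,130,80),(34,255,255)),.091),('red',((0,150,80),(5,255,255)),.08)):
    for nm,I,roi in (('wrist',w,(250,190,370,310)),('side',s,(360,320,450,400))):
        b=max(blobs(I,*r,roi),key=lambda t:t[0][4]);print(n,nm,b[1],onplane(nm,[b[1]],z,o)[0])
cv2.imwrite('pics/w13z.png',cv2.resize(np.ascontiguousarray(w[195:310,250:365,::-1]),None,fx=5,fy=5,interpolation=cv2.INTER_CUBIC))
E
```

```text
0.14 [ 0.6117 -0.156   0.1402] [-0.7059 -1.2003 -0.7315]
0.134 [ 0.6112 -0.156   0.1337] [-0.1727 -0.604   0.3759]
0.132 [ 0.6115 -0.156   0.1319] [-0.5266 -1.175  -0.8048]
0.131 [ 0.6116 -0.1557  0.1312] [-1.2433  0.1048  1.7737]
0.13 [ 0.6116 -0.1557  0.1311] [-3.1277  1.1103  9.2702]
0.128 [ 0.6117 -0.1557  0.131 ] [-6.5335  1.241  21.4462]
0.126 [ 0.6118 -0.1557  0.131 ] [-10.7377   1.3477  33.5026]
40.725
amber wrist [305.7239 280.206 ] [ 0.608  -0.1561  0.131 ]
amber side [410.2958 344.2582] [ 0.611  -0.1565  0.131 ]
yel wrist [334.5  250.04] [ 0.597  -0.1294  0.091 ]
yel side [391.3636 345.9091] [ 0.6009 -0.1275  0.091 ]
red wrist [341.5714 241.9554] [ 0.5932 -0.1218  0.08  ]
red side [385.6552 348.1379] [ 0.5956 -0.1218  0.08  ]
```

View pics/w13z.png

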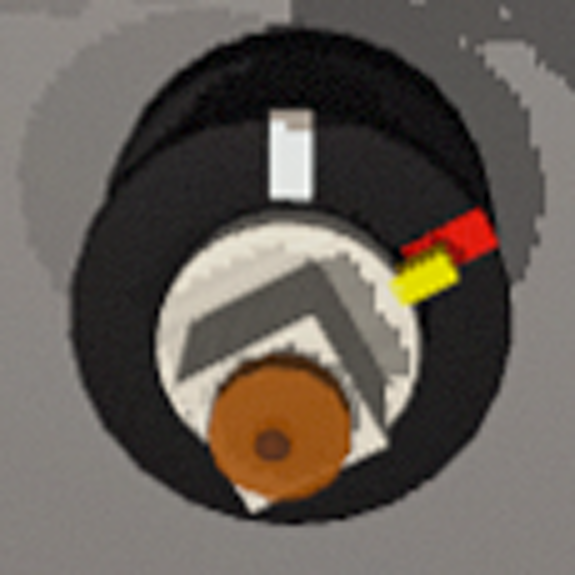

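View pics/t13.png

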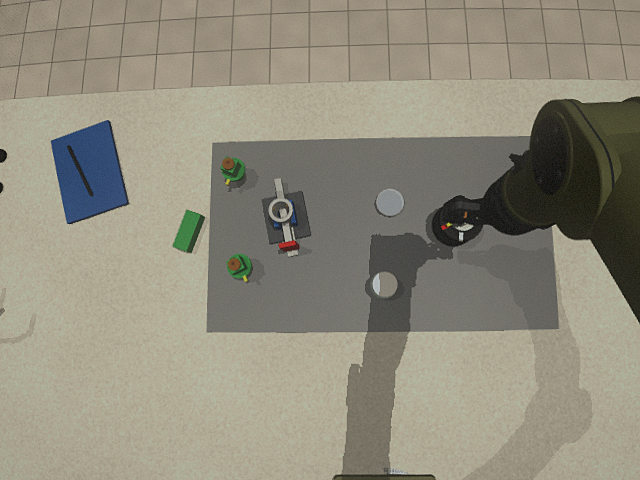

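```bash
python3 - <<'E'
from workcell import *
hand_in(); print(get_obs()['clock'])
E
```

```text
the job is handed in; nothing more can be done
the job is handed in; nothing more can be done
```

I drove the wedge to its stop with closed fingers and lifted the holder out. I lowered it into the pedestal at the white mark, pressed it home while turning 60° clockwise, and let go. The job was handed in at about 41 s; no verdict was reported.

**Wedge:** it stopped firmly about 60 mm in. The holder then leaned about 0.15 rad, so I tilted the gripper to match before gripping.

**Home in the pedestal:**
- The flange met the rim at the expected height and stayed there under about 33 N while turning.
- After letting go I pressed once on the puck with closed fingers, also to about 33 N. The puck top stayed at 131 mm, exactly the height for home.

**Pointer and position:** the last wrist picture shows the pointer over the red mark. After letting go and before the final press, the flange was within about 1.5 mm of the collar's centre.

**Bystanders:** the last top picture shows the jar, dish and slide box where they started.

**Weak or disagreeing checks:**
- **Press force:** the force was only a few newtons until the flange seated, less than the 10 to 20 N given. I take that as the effect of turning while pressing.
- **Tilt:** before the final press the two cameras disagreed, with about 0.06 rad from the wrist camera and about 0.02 rad from the side camera, against a limit of 0.05. I put that down to calibration error and pressed once more to be safe, but did not measure the tilt again afterwards.
- **Pointer height:** crossing two views put the pointer about 6 mm too high, which I discounted as noise from a small, partly hidden patch.
- **Camera positions:** the cameras differed from each other by 2 to 3 mm in x.

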